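# Seat the steam inhaler's water tank on its base

### The arm

A 6-joint arm with a two-finger parallel gripper is mounted at the origin on the work surface. World frame = base frame: x ahead of the robot, y to its left, z up, the work surface at z = 0. Lengths are in m, angles in degrees, forces in N, time in s.
With the tool pointing down it reaches from about 0.375 to 0.9 m from the base axis. Payload 3.1 kg.
Tool frame: the origin (TCP) lies on the centre line of the jaws, within the pads' length; the fingertips stand 25 mm ahead of it and the grasp point (between the pads) lies 6 mm ahead of it; y points along the fingers, x is the direction in which the jaws open and shut, and the axes are right-handed (so a half turn about y gives the same grasp; the last joint's range is limited). The gripper opens to 87 mm and grips with 3 to 60 N. Pads are 19 mm wide; open, the fingers measure 117 mm over their backs; the gripper's body (75 mm by 190 mm) begins 51 mm behind the grasp point.
Start: joints at [-86.774, 30.224, 82.088, -0, 67.689, -10.227], TCP at [0.145, -0.608, 0.248] pointing down, gripper open.
Joint ranges: [-176.69, 176.69], [-43.24, 126.21], [12.49, 139.97], [-82, 262], [0, 151.66], [-163.58, 163.58]. Speed limits (degrees/s): [159.86, 159.86, 180, 180, 180, 180].

### API

Orientations are given as a 3x3 rotation matrix whose columns are the frame's x, y, z axes.
In Python, from rig import * gives the robot as it stands.
- The arm moves only by the tool play_rows, never from a script. Its argument "commands" is a list of rows, each a list of 2 entries, a list of its own where there are three numbers: the shift along the world's x, y, z in m, then the turn, a rotation vector about the world's x, y, z in rad. A call has 1 to 10 rows; each row is the pose to reach, as a shift and turn from the pose commanded when the call began; what a row does not reach only later rows make up. A row lasts 1/8 s, in which the tool goes at most 62.5 mm and 10.7 degrees, less where a joint would pass 70% of its speed; a pose out of reach is approached as far as the arm can. A call with a gripper value outside its range is refused whole. "gripper" is the finger opening in m, from 0 to 0.087, set as the call begins (left out, the last holds). The fingers move at their own pace and stop on an object; the grip force is fixed at half the most. Time passes only in rows, so rows that repeat a pose let the fingers close. It gives the time, the measured TCP pose, the force and the opening at its end, in the units of the state.
- read_state(): the state, without advancing time (a new reading comes with each control period).
- capture(name): name is "scene" or "top" or "wrist"; returns a dict with "frame" (480x640x3 uint8, red, green, blue), "depth" (480x640 float32, m along the optical axis (not along the pixel's ray), 0 where there is no reading), "mtx" (3x3 intrinsics, pixels), "cam_to_world" (4x4, takes a point from camera to world coordinates); the wrist camera has in their place "hand_eye" (4x4, takes a point from camera to tool coordinates, whose origin is the TCP and whose axes are the tool frame's). Camera axes: x right, y down, z forward; pixel columns grow to the right and rows downward; lengths in m; the calibration is good to about 2 mm. The wrist camera is an equidistant fisheye: a pixel r from the principal point sees the ray r / f radians off the axis. A picture is of the moment at which its call begins: read the wrist's pose just before it.
- hand_in(): hands the job in, once; it reports no verdict.
The state is a dict: "time_s": time; "joint_positions": joint angles; "qvel": joint speeds; "tau": joint torques, N m; "position": TCP position; "tcp_rot": TCP orientation; "force": force on the tool from outside, world axes, zero at the start; "moment": the same for the moment, N m; "opening": opening from 0.0 (shut) to 1.0 (fully open).
Only numpy, scipy, OpenCV 4.12 (cv2) and the standard library are available. Lean on these libraries where they do the work, as an engineer would, in place of code of your own. Each camera call takes 0.05 s, during which the arm holds its last target. There are 200 camera calls.

### The job

Take the blue water tank out of the sloping drying cradle and seat it upright on the steam-inhaler base of its own colour (the blue band, not the yellow one). Its two holes must find the base's locating pegs, so turn the tank under light pressure until it drops fully home, flat on the base, then let go. Do not bang or force it down, and leave the medicine bottle, the carton and the white dish alone.

Things in the scene. Friction and masses are not known exactly. Their poses are not given: they have to be found in the camera images.
- tank: Square blue water tank, 88 x 88 x 90 high with white lid, 0.25 to 0.5 kg. On the lid a white carrying grip 50 long (along x), 26 thick (along y), 42 high (tank z 90 to 132). Origin: centre of its underside; z: up through the grip. At the start it lies in the cradle, its top leaning 30 degrees from vertical towards the cradle's -x side (sideways as seen from the robot).
- tank_foot (a point): Centre of the tank's underside (same as its origin). The underside has a square hole 28.5 wide in the middle for the base's boss, and two square holes 13.4 wide at x = +30 and x = -30 for the pegs, all 22 deep. A half turn of the tank about z makes no difference.
- tank_grip (a point): Middle of the tank's carrying grip, 112 above the tank's underside on its axis; axes as the tank's.
- cradle: White drying cradle, fixed, about 130 x 108, highest edge 87: a bed under the tank's side and a ledge under its foot, both sloped by 30 degrees, with low side cheeks reaching 60 up the tank. Origin: on the table, 42 straight below the tank's origin at the start; the tank's top leans to its -x.
- base_blue: Round white heater base of a steam inhaler, diameter 144, height 45, with a blue band round its side and top rim, and a small black switch on its front (-x) side. Fixed. Origin: centre of its underside; z up.
- base_blue_seat (a point): Centre of the flat top. A disc (diam. 76) carries a boss (diam. 26, 20 high, top 5 tapered to diam. 18) and 2 orange pegs (diam. 10.8, 12 high, top 2 tapered to diam. 8) 30 either side of centre. The pegs' line lies anywhere within 25 deg either way of the base's x axis (these axes): unmeasured, see or feel it. The disc is stiff. When home, the tank's foot centre is here.
- base_yellow: Round white heater base of a steam inhaler, diameter 144, height 45, with a yellow band round its side and top rim, and a small black switch on its front (-x) side. Fixed. Origin: centre of its underside; z up. Same disc, boss and pegs on top as the blue one.
- syrup: Amber medicine bottle with red cap, diameter 54, height 105, loose, upright. Origin: centre of its underside.
- carton: Yellow medicine carton 45 x 62 x 100 high, loose, upright. Origin: centre of its underside.
- dish: White open dish 80 x 170 x 28 high, loose. Origin: centre of its underside.
Things that resemble listed ones, but are neither listed nor needed, are in the scene too. What is shaped like the tank but red or turquoise is not meant.

How it is judged:
By the outcome, as a careful person would: the job done as asked, in the order asked, and still so for the second after the job is handed in, with the robot touching nothing.
It also fails if it takes over 67 s, if anything falls off the work surface, if the arm or the gripper's body presses on something with over 40 N, if the wrist force passes 120 N, or if a joint passes its speed limit or range.

## Working session

There is one attempt and no reset: what is moved stays moved. The work goes in short steps, Python scripts to look and compute and a tool call to move; the robot and the scene stay as the last step left them, time stands still between calls to the robot, and variables do not carry over. Pictures are saved under pics/ and viewed, about 8 in all and at most 12, crops included, and the job is handed in when it is done.

Besides the shell and the picture viewer there is one more tool, called as a command line: name --argument value ..., lists and objects as JSON in quotes. play_rows: Moves the arm, as the interface text tells. Its arguments: {"type":"object","properties":{"commands":{"type":"array"},"gripper":{"type":"number"}},"required":["commands"]}

```bash
mkdir -p pics; ls
python3 - <<'E'
from rig import *
import cv2,numpy as np
for n in("scene","top"):
    c=capture(n); cv2.imwrite(f"pics/{n}0.png",c["frame"][:,:,::-1]); np.savez(f"{n}0.npz",**c)
    print(n,c["mtx"].round(1).tolist(),c["cam_to_world"].round(3).tolist())
s=read_state(); print(s)
E
```

```text
pics
scene [[464.2, 0.0, 311.2], [0.0, 464.2, 242.7], [0.0, 0.0, 1.0]] [[-0.464, 0.561, -0.685, 1.15], [0.886, 0.306, -0.349, 0.249], [0.014, -0.769, -0.639, 0.619], [0.0, 0.0, 0.0, 1.0]]
top [[590.5, 0.0, 328.9], [0.0, 590.5, 237.8], [0.0, 0.0, 1.0]] [[0.022, -0.993, 0.119, 0.48], [-0.999, -0.025, -0.022, -0.011], [0.025, -0.118, -0.993, 1.195], [0.0, 0.0, 0.0, 1.0]]
{'time_s': 0.1, 'joint_positions': array([-8.67747471e+01,  3.02751865e+01,  8.21477688e+01, -1.92843102e-03,
        6.76906263e+01, -1.02264674e+01]), 'qvel': array([ 0.01395128, -0.14663395, -0.20354987,  0.0685245 , -0.04023959,
       -0.00070444]), 'tau': array([-3.93262308e-04, -4.40986061e+01, -1.77151251e+01,  6.33732369e-02,
        5.34054777e-02, -5.09724418e-05]), 'position': array([ 0.14538531, -0.60723104,  0.24665994]), 'tcp_rot': array([[ 2.32638241e-01, -1.42620164e-04,  9.72563329e-01],
       [-9.72561371e-01,  1.97748045e-03,  2.32638063e-01],
       [-1.95640385e-03, -9.99998035e-01,  3.21330712e-04]]), 'force': array([ 0.06455958,  0.71132935, -0.77901461]), 'moment': array([0.02425338, 0.01959065, 0.02308946]), 'opening': 0.9992310597243794}
```

View pics/top0.png

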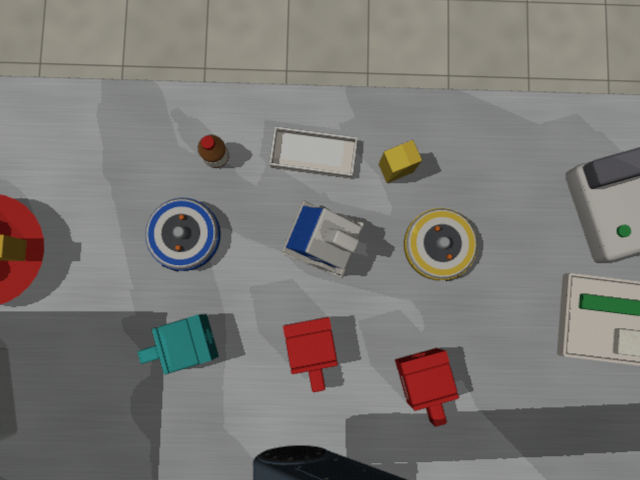

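View pics/scene0.png

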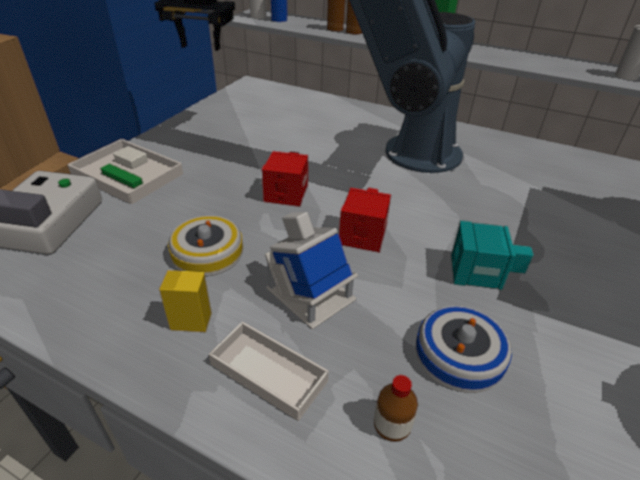

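The top view shows the blue tank in the cradle at about (325,238), with its grip at about (345,237). Possible mix-ups are the turquoise tank (183,343) and the red tanks (310,347) and (427,380). The blue base is at (183,234) with pegs near (182,217) and (178,248); the yellow base is at (440,243). I'm choosing the tank at (325,238) and the base at (183,234).

```bash
cat > h.py <<'E'
import numpy as np,cv2
def load(n): return dict(np.load(n))
def cloud(c):
    K,T,d=c["mtx"],c["cam_to_world"],c["depth"]
    v,u=np.mgrid[:480,:640]
    p=np.stack([(u-K[0,2])/K[0,0]*d,(v-K[1,2])/K[1,1]*d,d],-1)
    P=p@T[:3,:3].T+T[:3,3]; P[d==0]=np.nan; return P
def plane(P):
    m=np.median(P,0)
    for _ in range(4):
        q=P-m; n=np.linalg.svd(q-q.mean(0),full_matrices=False)[2][2]; 
        r=(P-P.mean(0))@n; k=abs(r)<max(.002,2*r.std()); P=P[k]; m=P.mean(0)
    return m,n*np.sign(n[2]),len(P),r.std()
def ray(c,u,v,z):
    K,T=c["mtx"],c["cam_to_world"]; d=T[:3,:3]@np.array([(u-K[0,2])/K[0,0],(v-K[1,2])/K[1,1],1]); o=T[:3,3]
    return o+d*(z-o[2])/d[2]
E
python3 - <<'E'
from h import *
c=load("top0.npz"); P=cloud(c); f=c["frame"]; hsv=cv2.cvtColor(f,cv2.COLOR_RGB2HSV)
A=cv2.resize(f[190:290,270:390],None,fx=4,fy=4,interpolation=cv2.INTER_CUBIC)
B=cv2.resize(f[185:285,130:240],None,fx=4,fy=4,interpolation=cv2.INTER_CUBIC)
cv2.imwrite("pics/crop1.png",np.hstack([A,B[:400]])[:,:800,::-1] if 0 else cv2.resize(np.hstack([A,B]),(800,348))[:,:,::-1])
blue=(hsv[...,0]>105)&(hsv[...,0]<130)&(hsv[...,1]>140)
np.set_printoptions(precision=4,suppress=True)
# tank blue face
for n in("top","scene"):
    c=load(n+"0.npz"); P=cloud(c); hsv=cv2.cvtColor(c["frame"],cv2.COLOR_RGB2HSV)
    blue=(hsv[...,0]>105)&(hsv[...,0]<130)&(hsv[...,1]>140)
    k,l,st,ce=cv2.connectedComponentsWithStats(blue.astype(np.uint8))
    for i in range(1,k):
        if st[i,4]>150:
            m=cv2.erode((l==i).astype(np.uint8),np.ones((3,3)))>0; Q=P[m];Q=Q[~np.isnan(Q[:,0])]
            if len(Q)<20: continue
            print(n,st[i],np.median(Q,0),*plane(Q), Q.min(0),Q.max(0))
c=load("top0.npz");P=cloud(c)
print("z map tank");
z=P[190:290:4,280:376:4,2]*1000
for i,r in enumerate(z): print(190+4*i,' '.join('%4.0f'%x for x in r))
# pegs
f=c["frame"];hsv=cv2.cvtColor(f,cv2.COLOR_RGB2HSV)
o=((hsv[...,0]<14)&(hsv[...,1]>150)&(hsv[...,2]>120)); o[:,:140]=0;o[:200]=0;o[270:]=0;o[:,230:]=0
k,l,st,ce=cv2.connectedComponentsWithStats(o.astype(np.uint8))
for i in range(1,k): print(st[i],ce[i],ray(c,*ce[i],.057))
E
```

```text
top [149 201  64  64 907] [0.6183 0.2532 0.0446] [0.6195 0.253  0.0447] [ 0.0013 -0.0031  1.    ] 388 0.0017036787986388126 [0.5613 0.1931 0.0376] [0.6805 0.3134 0.0504]
top [287 206  35  51 877] [0.6265 0.0122 0.1035] [0.6272 0.0118 0.1032] [0.3082 0.8128 0.4943] 660 0.0007988568731654636 [ 0.5827 -0.0178  0.0692] [0.6709 0.0411 0.134 ]
scene [    0     0   216   157 22957] [ 0.1194 -1.0078  0.073 ] [ 0.0969 -1.1153  0.0667] [-0.9709 -0.2368  0.0367] 16908 0.04983125948352836 [-0.3208 -1.5181 -0.3064] [ 0.204  -0.6485  0.3179]
scene [271   0  16  21 312] [-0.5563 -0.7813  0.156 ] [-0.5574 -0.7824  0.1556] [-0.8703 -0.492   0.0216] 220 0.00470419488614277 [-0.585  -0.8131  0.1183] [-0.5401 -0.7612  0.191 ]
scene [ 274  234   77   64 2570] [0.6448 0.0063 0.0969] [0.6354 0.0105 0.0994] [0.3421 0.7988 0.4949] 1812 0.0021920252315473423 [ 0.588  -0.0809  0.0412] [0.677  0.0431 0.1316]
scene [425 308  82  63 994] [0.642  0.2694 0.045 ] [0.6368 0.2595 0.045 ] [-0.      0.0009  1.    ] 437 0.0008700284204753831 [0.5625 0.1937 0.0424] [0.6824 0.3139 0.0479]
scene [417 333  89  56 750] [0.688
[... 2677 characters left out ...]
  -1   -3    3   62   75   73  nan   91    1   -2    1    1   -2    1    2
274    1   -2   -1    2    2   -1  nan    2   -0   -1    1   -0   -2    2    8   88   -2    1    2   -0   -3   -0   -3    5
278    2   -4    1    1   -2   -1    1   -1   -3   -4   -2   -1    2   -5   -1   -3   -1    3   -4    0   -1    1    3    1
282  nan    0   -0    0   -0   -2    3    4    1    2    0    1    5   -1    0   -1    4    3    6    2   -0   -1    1    2
286    4   -2   -1   -0   -2   -1    3    2    2   -6    1   -2    2    1   -2   -0    3    0   -2    0   -0   -2    2    3
[179 215   4   4  13] [180.6154 216.3846] [0.6512 0.2515 0.057 ]
[175 245   5   5  14] [176.8571 247.0714] [0.5913 0.2556 0.057 ]
```

View pics/crop1.png

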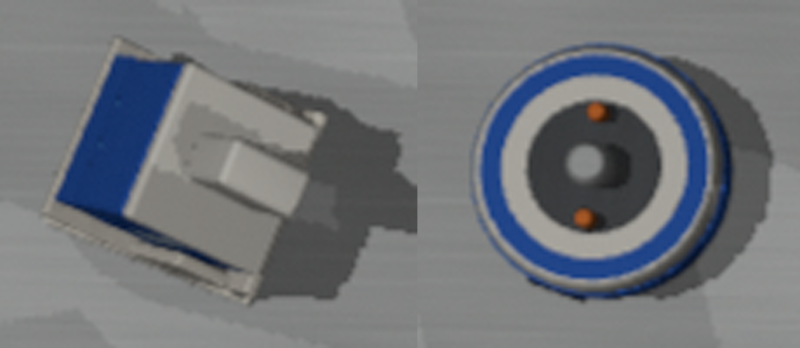

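The crop shows the blue tank with a white lid; its grip's long side runs along the lean, from (235,165) to (300,190). On the blue base the pegs are at (597,112) and (584,218) in the crop, 60 mm apart, which matches the drawing.

Run:
```python
from h import *
np.set_printoptions(precision=4,suppress=True)
c=load("top0.npz"); P=cloud(c); hsv=cv2.cvtColor(c["frame"],cv2.COLOR_RGB2HSV)
# lid: polygon in image clear of grip
m=np.zeros((480,640),np.uint8); cv2.fillPoly(m,[np.array([[326,212],[358,224],[354,229],[334,228],[322,242],[343,250],[345,262],[341,266],[312,246]])],1)
Q=P[m>0];Q=Q[~np.isnan(Q[:,0])]; lm,ln,k,s=plane(Q); print("lid",lm,ln,k,s)
for phi in (67,68,69,70):
    a=np.radians(phi); z=np.array([-.5*np.cos(a),-.5*np.sin(a),.75**.5]); print(phi,z@ln)
a=np.arctan2(-ln[1],-ln[0]); print("lid azimuth",np.degrees(a),"tilt",np.degrees(np.arccos(ln[2])))
a=np.radians(68.5); x=np.array([.75**.5*np.cos(a),.75**.5*np.sin(a),.5]); z=np.array([-.5*np.cos(a),-.5*np.sin(a),.75**.5]); y=np.cross(z,x)
R=np.c_[x,y,z]
for n in("top","scene"):
    c=load(n+"0.npz"); P=cloud(c)
    L=(P-lm)@R; near=np.linalg.norm(P-lm,axis=2)<.09
    g=near&(L[...,2]>.035)&(L[...,2]<.05)
    q=L[g]; print(n,"grip top",len(q),np.median(q,0),np.percentile(q,[3,97],axis=0).tolist())
    rect=cv2.minAreaRect((q[:,:2]*1000).astype(np.float32)); print(rect)
    l=near&(abs(L[...,2])<.004); q=L[l]; print("lid extents",np.percentile(q,[2,98],axis=0).tolist())
    hsv=cv2.cvtColor(c["frame"],cv2.COLOR_RGB2HSV); b=near&(hsv[...,0]>105)&(hsv[...,0]<130)&(hsv[...,1]>140)
    q=L[b]; print("blue",np.median(q,0),np.percentile(q,[2,98],axis=0).tolist())
    print("world lm",lm)
```

```text
lid [ 0.6103 -0.0414  0.1223] [-0.1777 -0.4758  0.8614] 845 0.0015910245420185784
67 0.9997125095405702
68 0.9998687841951824
69 0.9999477310742674
70 0.999949326129841
lid azimuth 69.52061967571109 tilt 30.523782983309996
top grip top 367 [-0.0022  0.0011  0.0417] [[-0.025464236785090907, -0.01146659554673272, 0.036434549188515554], [0.020082022506848644, 0.012884542206665, 0.045012291146936056]]
((-3.441469192504883, 0.5360593795776367), (49.93772888183594, 26.45572280883789), 0.15168356895446777)
lid extents [[-0.0455165359777637, -0.0413352324538823, -0.0034243428161407456], [0.03893387532915401, 0.043600573039536114, 0.0034417277174461328]]
blue [ 0.0386  0.0052 -0.0411] [[0.005982321912815651, -0.038046239954561085, -0.0772471325431983], [0.040350108002411525, 0.04510940491808959, -0.010711487669859287]]
world lm [ 0.6103 -0.0414  0.1223]
scene grip top 185 [ 0.0055 -0.0051  0.0407] [[-0.02433492942010162, -0.012456156928332908, 0.035545998589625205], [0.020422516392523328, 0.010180396367329387, 0.04255414205650145]]
((-2.8688392639160156, -0.2813587188720703), (49.6245002746582, 25.491302490234375), 1.111541986465454)
lid extents [[-0.04249992365639489, -0.042841159591227855, -0.003734467071530649], [0.039616129212501336, 0.040987016768558794, 0.003019267610620571]]
blue [ 0.038 -0.015 -0.042] [[-0.028020323790319067, -0.04324018756846228, -0.07764746514722724], [0.04064856856355457, 0.03912520611889122, -0.011780033137208313]]
world lm [ 0.6103 -0.0414  0.1223]
```

```bash
cat >> h.py <<'E'
from scipy.spatial.transform import Rotation as Ro
def tankR(phi,tilt):
    a,t=np.radians([phi,tilt]); x=np.array([np.cos(t)*np.cos(a),np.cos(t)*np.sin(a),np.sin(t)])
    z=np.array([-np.sin(t)*np.cos(a),-np.sin(t)*np.sin(a),np.cos(t)]); return np.c_[x,np.cross(z,x),z]
def toolR(T): return np.c_[-T[:,1],-T[:,2],np.cross(-T[:,1],-T[:,2])]
def delta(s,p,R):
    return np.round(p-s["position"],4).tolist(),np.round(Ro.from_matrix(R@s["tcp_rot"].T).as_rotvec(),4).tolist()
lm=np.array([0.6103,-0.0414,0.1223])
T0=tankR(69,30); G0=lm+tankR(68.5,30)@[-.003,.0002,.024]
E
python3 - <<'E'
from h import *
import rig; print([n for n in dir(rig) if n[0]!='_'])
s=rig.read_state(); R=toolR(T0); print(G0, "foot",G0-T0[:,2]*.114)
for o in(.1,0): print(o,G0+T0[:,2]*(.006+o),delta(s,G0+T0[:,2]*(.006+o),R))
E
```

```text
['PlanningError', 'capture', 'hand_in', 'read_state']
[ 0.6047637  -0.05490901  0.14158461] foot [ 0.62519068 -0.00169492  0.04285771]
0.1 [ 0.5857702  -0.10438877  0.2333833 ] ([0.4404, 0.5028, -0.0133], [0.357, -0.4104, 0.946])
0 [ 0.6036886  -0.05770975  0.14678076] ([0.4583, 0.5495, -0.0999], [0.357, -0.4104, 0.946])
```

play_rows --commands '[[[0.04, 0.05, 0.03], [0.036, -0.041, 0.095]], [[0.09, 0.1, 0.05], [0.071, -0.082, 0.19]], [[0.13, 0.15, 0.05], [0.107, -0.123, 0.284]], [[0.18, 0.2, 0.05], [0.143, -0.164, 0.378]], [[0.22, 0.25, 0.05], [0.178, -0.205, 0.473]], [[0.26, 0.3, 0.05], [0.214, -0.246, 0.568]], [[0.31, 0.35, 0.04], [0.25, -0.287, 0.662]], [[0.35, 0.4, 0.03], [0.286, -0.328, 0.757]], [[0.4, 0.45, 0.01], [0.321, -0.37, 0.851]], [[0.44, 0.503, -0.013], [0.357, -0.41, 0.946]]]' --gripper 0.087

```text
time_s: 1.35
position: [0.5501, -0.1476, 0.2512]
tcp_rot: [[0.934, 0.181, 0.307], [-0.357, 0.466, 0.809], [0.003, -0.866, 0.5]]
force: [0.2, -0.9, -0.1]
opening: 1.001
```

Run:
```python
from h import *
import rig
s=rig.read_state(); c=rig.capture("wrist"); np.savez("w1.npz",**c); cv2.imwrite("pics/w1.png",c["frame"][:,:,::-1])
print(s["position"],s["joint_positions"].round(1),s["force"].round(2),s["time_s"]); print(c["mtx"],c["hand_eye"].round(4))
R=toolR(T0); print(delta(s,G0+T0[:,2]*.106,R)); print(delta(s,G0+T0[:,2]*.006,R))
# predicted pixel of grip-top centre & lid corners
he=c["hand_eye"]; 
def proj(P):
    t=s["tcp_rot"].T@(P-s["position"]); q=he[:3,:3].T@(t-he[:3,3]); r=np.hypot(*q[:2]); th=np.arctan2(r,q[2]); f=c["mtx"][0,0]; return c["mtx"][:2,2]+f*th*q[:2]/r
F=G0-T0[:,2]*.114
for L in [(x,y,.132) for x in(-.025,.025) for y in (-.013,.013)]+[(x,y,.09) for x in(-.044,.044) for y in (-.044,.044)]: print(L,proj(F+T0@np.array(L)).round(1))
```

```text
[ 0.55008826 -0.1476361   0.25116548] [-40.3  28.5  91.9  29.7  72.7 -31.8] [ 0.2  -0.87 -0.1 ] 1.35
[[371.64829954   0.         314.20038542]
 [  0.         371.64829954 236.17746617]
 [  0.           0.           1.        ]] [[ 1.000e+00 -9.000e-04 -6.000e-04 -6.000e-04]
 [ 3.000e-04 -2.782e-01  9.605e-01 -1.364e-01]
 [-1.100e-03 -9.605e-01 -2.782e-01  7.580e-02]
 [ 0.000e+00  0.000e+00  0.000e+00  1.000e+00]]
([0.0357, 0.0432, -0.0178], [0.0009, 0.0031, -0.0017])
([0.0536, 0.0899, -0.1044], [0.0009, 0.0031, -0.0017])
(-0.025, -0.013, 0.132) [356.5 218.8]
(-0.025, 0.013, 0.132) [321.5 218.6]
(0.025, -0.013, 0.132) [358.2 151. ]
(0.025, 0.013, 0.132) [321.9 150.5]
(-0.044, -0.044, 0.09) [385.7 229. ]
(-0.044, 0.044, 0.09) [284.3 228.8]
(0.044, -0.044, 0.09) [389.5 126.7]
(0.044, 0.044, 0.09) [283.  125.2]
```

View pics/w1.png

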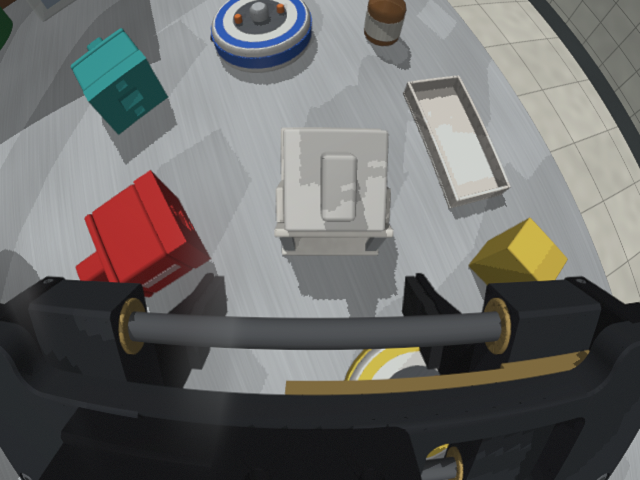

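The wrist view puts the grip at (321–356, 153–220), within 2 px of my prediction, so the pose is confirmed. The arm hadn't quite reached its target, so I'll continue to the pre-grasp.

play_rows --commands '[[[0, 0, 0], [0, 0, 0]], [[0, 0, 0], [0, 0, 0]]]'

```text
time_s: 1.65
position: [0.5484, -0.1498, 0.2516]
tcp_rot: [[0.933, 0.181, 0.312], [-0.36, 0.465, 0.809], [0.002, -0.867, 0.499]]
force: [-0.5, -0.2, 0.3]
opening: 0.998
```

play_rows --commands '[[[0.019, 0.023, -0.009], [0, 0, 0]], [[0.037, 0.045, -0.018], [0, 0, 0]], [[0.037, 0.045, -0.018], [0, 0, 0]], [[0.041, 0.055, -0.036], [0, 0, 0]], [[0.044, 0.064, -0.053], [0, 0, 0]], [[0.048, 0.073, -0.07], [0, 0, 0]], [[0.051, 0.081, -0.085], [0, 0, 0]], [[0.0535, 0.087, -0.096], [0, 0, 0]], [[0.0553, 0.0921, -0.1045], [0, 0, 0]], [[0.0553, 0.0921, -0.1045], [0, 0, 0]]]'

```text
time_s: 2.9
position: [0.6038, -0.0562, 0.1464]
tcp_rot: [[0.933, 0.179, 0.311], [-0.359, 0.466, 0.809], [0.0, -0.866, 0.5]]
force: [-0.2, -0.2, 0.0]
opening: 0.999
```

play_rows --commands '[[[0, 0, 0], [0, 0, 0]], [[0, 0, 0], [0, 0, 0]], [[0, 0, 0], [0, 0, 0]], [[0, 0, 0], [0, 0, 0]], [[0, 0, 0], [0, 0, 0]]]' --gripper 0.0

```text
time_s: 3.52
position: [0.6041, -0.0569, 0.1471]
tcp_rot: [[0.933, 0.181, 0.311], [-0.359, 0.466, 0.809], [0.002, -0.866, 0.499]]
force: [0.7, -0.7, -0.0]
opening: 0.516
```

Run:
```python
from h import *
import rig
s=rig.read_state(); print(s["position"],s["tcp_rot"].round(4),s["joint_positions"].round(1),s["force"].round(2),s["moment"].round(2),s["opening"]*87,s["time_s"])
print(delta(s,G0+T0[:,2]*.006,toolR(T0)))
```

```text
[ 0.60407158 -0.05690598  0.14710458] [[ 0.9332  0.1808  0.3105]
 [-0.3593  0.4656  0.8088]
 [ 0.0016 -0.8663  0.4995]] [-29.7  37.9  94.5  35.6  58.  -30.7] [ 0.71 -0.71 -0.01] [-0.31  0.06 -0.01] 44.88030835538803 3.525
([-0.0004, -0.0008, -0.0003], [0.0012, 0.0013, 0.001])
```

play_rows --commands '[[[0, 0, 0], [0, 0, 0]], [[0, 0, 0], [0, 0, 0]], [[0, 0, 0], [0, 0, 0]], [[0, 0, 0], [0, 0, 0]], [[0, 0, 0], [0, 0, 0]]]'

```text
time_s: 4.15
position: [0.6041, -0.0569, 0.147]
tcp_rot: [[0.933, 0.181, 0.311], [-0.359, 0.466, 0.809], [0.002, -0.866, 0.499]]
force: [-0.1, -0.7, -0.5]
opening: 0.297
```

play_rows --commands '[[[0, 0, 0], [0, 0, 0]], [[-0.001, -0.002, 0.004], [0, 0, 0]], [[-0.002, -0.005, 0.009], [0, 0, 0]], [[-0.003, -0.007, 0.013], [0, 0, 0]], [[-0.004, -0.009, 0.017], [0, 0, 0]]]'

```text
time_s: 4.78
position: [0.5999, -0.0659, 0.1643]
tcp_rot: [[0.933, 0.18, 0.311], [-0.359, 0.466, 0.809], [0.001, -0.866, 0.499]]
force: [1.0, 0.6, -3.6]
opening: 0.297
```

Gripped at 25.8 mm (the grip is 26), and the tank's weight shows on the wrist. I'll draw it out along its axis.

play_rows --commands '[[[-0.003, -0.007, 0.013], [0, 0, 0]], [[-0.006, -0.014, 0.026], [0, 0, 0]], [[-0.009, -0.021, 0.039], [0, 0, 0]], [[-0.012, -0.028, 0.052], [0, 0, 0]], [[-0.014, -0.036, 0.067], [0, 0, 0]], [[-0.014, -0.036, 0.09], [0, 0, 0]], [[-0.014, -0.036, 0.12], [0, 0, 0]], [[-0.014, -0.036, 0.14], [0, 0, 0]], [[-0.014, -0.036, 0.14], [0, 0, 0]]]'

```text
time_s: 5.9
position: [0.5867, -0.1031, 0.3061]
tcp_rot: [[0.933, 0.184, 0.309], [-0.36, 0.462, 0.81], [0.006, -0.867, 0.498]]
force: [0.6, -0.0, -3.5]
opening: 0.293
```

```bash
cat >> h.py <<'E'
SEAT=np.array([0.6213,0.2535,0.045])
def tankpose(s,off): # nominal tank foot from tool, off = tool-frame offset of tank in grasp
    return None
E
python3 - <<'E'
from h import *
import rig
s=rig.read_state(); print(s["position"],s["joint_positions"].round(1),s["force"].round(2),s["moment"].round(3),s["time_s"])
# upright over the seat: keep the grasp relation (tank vs tool) as measured at grasp
Tt=tankR(-3.9,0); R=toolR(Tt)
for h in (.12,): print(delta(s,SEAT+[0,0,.120+h],R))
d=np.array(delta(s,SEAT,R)[1]); print(np.degrees(np.linalg.norm(d)))
up=toolR(tankR(69,0)); print("upright only",delta(s,s["position"],up))
c=rig.capture("scene"); cv2.imwrite("pics/s1.png",c["frame"][:,:,::-1])
E
```

```text
[ 0.5867322  -0.1030817   0.30607281] [-34.5  25.6  86.8  29.9  76.7 -22.9] [ 0.64 -0.02 -3.52] [-0.63   0.178  0.001] 5.9
([0.0346, 0.3566, -0.0211], [-0.2938, 0.4734, -1.2421])
77.99886422528002
upright only ([0.0, 0.0, 0.0], [-0.484, 0.1928, -0.0003])
```

play_rows --commands '[[[0.003, 0.036, 0.005], [-0.029, 0.047, -0.124]], [[0.007, 0.071, 0.01], [-0.059, 0.095, -0.248]], [[0.01, 0.107, 0.01], [-0.088, 0.142, -0.373]], [[0.014, 0.143, 0.01], [-0.118, 0.189, -0.497]], [[0.017, 0.178, 0.01], [-0.147, 0.237, -0.621]], [[0.021, 0.214, 0.01], [-0.176, 0.284, -0.745]], [[0.024, 0.25, 0.01], [-0.206, 0.331, -0.869]], [[0.028, 0.285, 0], [-0.235, 0.379, -0.994]], [[0.031, 0.321, -0.01], [-0.264, 0.426, -1.118]], [[0.035, 0.357, -0.021], [-0.294, 0.473, -1.242]]]'

```text
time_s: 7.2
position: [0.62, 0.2562, 0.2809]
tcp_rot: [[-0.074, -0.003, 0.997], [-0.997, 0.003, -0.074], [-0.002, -1.0, -0.003]]
force: [0.7, -0.0, -2.9]
opening: 0.298
```

play_rows --commands '[[[0, 0, 0], [0, 0, 0]], [[0, 0, 0], [0, 0, 0]]]'

```text
time_s: 7.45
position: [0.6202, 0.2548, 0.2813]
tcp_rot: [[-0.069, -0.001, 0.998], [-0.998, 0.003, -0.069], [-0.003, -1.0, -0.001]]
force: [-0.3, -0.4, -2.1]
opening: 0.297
```

Run:
```python
from h import *
import rig
s=rig.read_state(); print(s["position"],s["tcp_rot"].round(4).tolist(),s["joint_positions"].round(1),s["force"].round(2),s["moment"].round(3),s["time_s"])
R=toolR(tankR(-3.9,0)); print(delta(s,SEAT+[0,0,.24],R))
cs=[rig.capture(n) for n in ("wrist","scene")]
np.savez("w2.npz",**cs[0]); np.savez("s2.npz",**cs[1])
w=cs[0]["frame"]; sc=cs[1]["frame"][140:440,340:640]
cv2.imwrite("pics/m2.png",np.hstack([cv2.resize(w,(400,300)),cv2.resize(sc,(400,400))[:300]])[:,:,::-1] if 0 else np.hstack([w[0:480,120:520],cv2.resize(sc,(400,480))])[:,:,::-1])
```

```text
[0.62021683 0.25477277 0.28132275] [[-0.069, -0.0008, 0.9976], [-0.9976, 0.0031, -0.069], [-0.003, -1.0, -0.001]] [ 12.7  32.   72.9   0.2  75.1 106.6] [-0.29 -0.35 -2.08] [-0.023  0.027  0.044] 7.45
([0.0011, -0.0013, 0.0037], [-0.0031, -0.0008, 0.001])
```

View pics/m2.png

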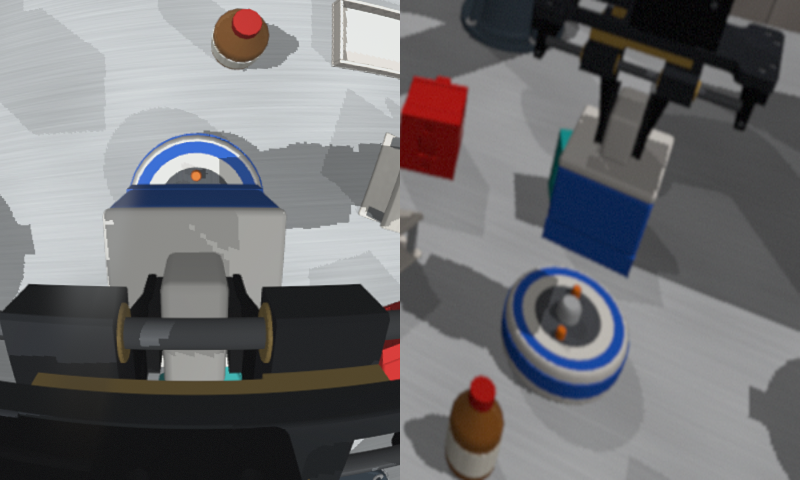

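The wrist view has the front peg at about (316,176) in full-frame pixels, centred under the tank. The scene view shows the tank hanging upright above the blue base. Next I'll measure the held tank against the base from these two frames.

Run:
```python
from h import *
np.set_printoptions(precision=4,suppress=True)
p=np.array([0.62021683,0.25477277,0.28132275]); R=np.array([[-0.069,-0.0008,0.9976],[-0.9976,0.0031,-0.069],[-0.003,-1.0,-0.001]])
T=tankR(-3.9,0)
# scene
c=load("s2.npz"); P=cloud(c); hsv=cv2.cvtColor(c["frame"],cv2.COLOR_RGB2HSV)
L=(P-SEAT)@T; near=(abs(L[...,0])<.08)&(abs(L[...,1])<.08)
b=near&(hsv[...,0]>105)&(hsv[...,0]<130)&(hsv[...,1]>140)&(L[...,2]>.07); 
Q=L[cv2.erode(b.astype(np.uint8),np.ones((3,3)))>0]; print("face(tank/seat frame)",*plane(Q)); print(np.percentile(L[b],[2,98],axis=0))
lid=near&(hsv[...,1]<60)&(abs(L[...,2]-.207)<.008)&(hsv[...,2]>90); Q=L[lid]; print("lid",*plane(Q)); print(np.percentile(Q,[2,98],axis=0))
o=near&(hsv[...,0]<14)&(hsv[...,1]>150)&(hsv[...,2]>100)&(L[...,2]<.03); k,l,st,ce=cv2.connectedComponentsWithStats(o.astype(np.uint8))
for i in range(1,k):
    if st[i,4]>5: print("peg scene",st[i],(ray(c,*ce[i],.052)-SEAT)@T, np.median(L[l==i],0))
# base ring top, scene
r=near&(hsv[...,0]>105)&(hsv[...,0]<130)&(hsv[...,1]>140)&(abs(L[...,2])<.005)
# wrist
w=load("w2.npz"); K=w["mtx"]; he=w["hand_eye"]; d=w["depth"]; v,u=np.mgrid[:480,:640]
x=u-K[0,2];y=v-K[1,2];r_=np.hypot(x,y)+1e-9;th=r_/K[0,0]
D=np.stack([x/r_*np.tan(th),y/r_*np.tan(th),np.ones_like(th)],-1)
C=D*d[...,None]; Wp=((C@he[:3,:3].T+he[:3,3])@R.T+p-SEAT)@T
hs=cv2.cvtColor(w["frame"],cv2.COLOR_RGB2HSV)
m=(abs(Wp[...,0])<.06)&(abs(Wp[...,1])<.06)&(abs(Wp[...,2]-.207)<.008)&(v>205)&(v<285)
m2=m.copy(); m2[:,285:355]=False
Q=Wp[m]; print("wrist lid",*plane(Q)); print(np.percentile(Q,[1,99],axis=0))
for row in (220,240,260): q=Wp[row][m[row]]; print(row, q[:,1].min(),q[:,1].max())
g=(abs(Wp[...,0])<.06)&(abs(Wp[...,1])<.03)&(abs(Wp[...,2]-.249)<.006); Q=Wp[g]; print("grip top",len(Q),np.percentile(Q,[2,50,98],axis=0))
o=(hs[...,0]<14)&(hs[...,1]>150)&(hs[...,2]>100); o[:150]=0;o[185:]=0;o[:,290:]&=True
k,l,st,ce=cv2.connectedComponentsWithStats(o.astype(np.uint8))
o0=he[:3,3]@R.T+p
for i in range(1,k):
    if st[i,4]>8:
        uu,vv=ce[i]; xx=uu-K[0,2];yy=vv-K[1,2];rr=np.hypot(xx,yy);t=np.tan(rr/K[0,0]); dd=R@he[:3,:3]@np.array([xx/rr*t,yy/rr*t,1]); q=o0+dd*(.055-o0[2])/dd[2]
        print("peg wrist",st[i],ce[i],(q-SEAT)@T, np.median(Wp[l==i],0))
```

```text
face(tank/seat frame) [0.0388 0.0027 0.16  ] [-1.      0.0012  0.0085] 2803 0.0007938548704369867
[[ 0.0203 -0.0394  0.1205]
 [ 0.0405  0.0429  0.3799]]
lid [0.0081 0.0042 0.207 ] [ 0.0096 -0.0024  1.    ] 1840 0.0007226557023278665
[[-0.0427 -0.0407  0.2014]
 [ 0.0398  0.044   0.2099]]
peg scene [470 319   5   7  26] [-0.028   0.0011  0.007 ] [-0.0251  0.0012  0.0095]
peg scene [458 343   7  10  40] [0.0304 0.0012 0.007 ] [0.0333 0.0017 0.0104]
wrist lid [0.0231 0.0015 0.2057] [ 0.0162 -0.0036  0.9999] 11080 0.0006657634540317604
[[ 0.0021 -0.0411  0.2006]
 [ 0.0387  0.044   0.2127]]
220 -0.04152244261304844 0.04434551910710784
240 -0.04220663579039494 0.045074884776731605
260 -0.04239091931622252 0.04546565248134021
grip top 5104 [[-0.0235 -0.0198  0.2436]
 [ 0.0086  0.0013  0.2476]
 [ 0.0199  0.0222  0.2508]]
peg wrist [311 170  10  11  84] [315.7738 175.1548] [0.0311 0.0006 0.01  ] [0.0314 0.0004 0.0105]
peg wrist [ 10 180  38   5 133] [ 28.2632 182.4586] [0.038  0.3539 0.01  ] [0.0381 0.3538 0.0096]
```

play_rows --commands '[[[0.0022, -0.001, -0.01], [-0.0035, -0.0098, 0]], [[0.0022, -0.001, -0.025], [-0.0035, -0.0098, 0]], [[0.0022, -0.001, -0.045], [-0.0035, -0.0098, 0]], [[0.0022, -0.001, -0.065], [-0.0035, -0.0098, 0]], [[0.0022, -0.001, -0.08], [-0.0035, -0.0098, 0]], [[0.0022, -0.001, -0.088], [-0.0035, -0.0098, 0]], [[0.0022, -0.001, -0.088], [-0.0035, -0.0098, 0]], [[0.0022, -0.001, -0.088], [-0.0035, -0.0098, 0]]]'

```text
time_s: 8.55
position: [0.6238, 0.2543, 0.1958]
tcp_rot: [[-0.07, 0.014, 0.997], [-0.998, 0.001, -0.07], [-0.002, -1.0, 0.014]]
force: [-0.3, -0.2, -3.2]
opening: 0.302
```

Run:
```python
from h import *
import rig
np.set_printoptions(precision=4,suppress=True)
s=rig.read_state(); print(s["position"],s["tcp_rot"].tolist(),s["force"],s["moment"],s["time_s"])
T=tankR(-3.9,0); print("tcp",(s["position"]-SEAT)@T)
c=rig.capture("scene"); P=cloud(c); hsv=cv2.cvtColor(c["frame"],cv2.COLOR_RGB2HSV)
L=(P-SEAT)@T; near=(abs(L[...,0])<.08)&(abs(L[...,1])<.08)
b=near&(hsv[...,0]>105)&(hsv[...,0]<130)&(hsv[...,1]>140)&(L[...,2]>.04)
Q=L[cv2.erode(b.astype(np.uint8),np.ones((3,3)))>0]; print("face",*plane(Q)); print(np.percentile(Q,[2,98],axis=0))
lid=near&(hsv[...,1]<60)&(abs(L[...,2]-.119)<.008)&(hsv[...,2]>90); Q=L[lid]; print("lid",*plane(Q)); print(np.percentile(Q,[2,98],axis=0))
cv2.imwrite("pics/s3.png",cv2.resize(c["frame"][180:400,340:580],None,fx=2.5,fy=2.5)[:,:,::-1])
```

```text
[0.6238 0.2543 0.1958] [[-0.06981655161252967, 0.014060709941524968, 0.9974607488803131], [-0.997557974562957, 0.0009534707498962815, -0.06983679745936136], [-0.0019330046005481152, -0.9999006887333707, 0.013959805290363692]] [-0.306  -0.1883 -3.1684] [ 0.0227 -0.0043 -0.0103] 8.55
tcp [0.0025 0.001  0.1508]
face [0.0431 0.0029 0.077 ] [ 1.     -0.0028  0.002 ] 1944 0.0007816832325365942
[[ 0.0412 -0.0375  0.0443]
 [ 0.0448  0.0406  0.1075]]
lid [0.0118 0.0042 0.1209] [-0.0035 -0.0006  1.    ] 1685 0.0007856439627048012
[[-0.0391 -0.0406  0.1156]
 [ 0.0433  0.0442  0.123 ]]
```

play_rows --commands '[[[-0.0008, -0.0005, -0.003], [0, 0.0025, 0]], [[-0.0008, -0.0005, -0.006], [0, 0.0025, 0]], [[-0.0008, -0.0005, -0.009], [0, 0.0025, 0]], [[-0.0008, -0.0005, -0.011], [0, 0.0025, 0]], [[-0.0008, -0.0005, -0.013], [0, 0.0025, 0]], [[-0.0008, -0.0005, -0.014], [0, 0.0025, 0]], [[-0.0008, -0.0005, -0.014], [0, 0.0025, 0]]]'

```text
time_s: 9.48
position: [0.6226, 0.2537, 0.181]
tcp_rot: [[-0.07, 0.01, 0.998], [-0.998, 0.001, -0.07], [-0.001, -1.0, 0.01]]
force: [0.9, -0.1, -3.8]
opening: 0.298
```

play_rows --commands '[[[0, 0, -0.001], [0, 0, 0]], [[0, 0, -0.002], [0, 0, 0]], [[0, 0, -0.003], [0, 0, 0]], [[0, 0, -0.004], [0, 0, 0]]]'

```text
time_s: 9.98
position: [0.6233, 0.2537, 0.1773]
tcp_rot: [[-0.07, 0.012, 0.997], [-0.998, 0.001, -0.07], [-0.002, -1.0, 0.012]]
force: [2.4, -0.1, -1.8]
opening: 0.293
```

play_rows --commands '[[[0, 0, -0.001], [0, 0, 0]], [[0, 0, -0.002], [0, 0, 0]], [[0, 0, -0.002], [0, 0, 0]]]'

```text
time_s: 10.35
position: [0.6232, 0.2537, 0.1752]
tcp_rot: [[-0.07, 0.012, 0.997], [-0.998, 0.001, -0.07], [-0.002, -1.0, 0.012]]
force: [2.2, 0.3, -2.2]
opening: 0.294
```

The boss is pushing the tank toward +x with about 2 N, so I'll ease over by 0.8 mm and continue.

play_rows --commands '[[[0.0008, 0, 0], [0, 0, 0]], [[0.0008, 0, -0.001], [0, 0, 0]], [[0.0008, 0, -0.002], [0, 0, 0]], [[0.0008, 0, -0.002], [0, 0, 0]]]'

```text
time_s: 10.85
position: [0.6235, 0.2537, 0.173]
tcp_rot: [[-0.07, 0.01, 0.998], [-0.998, 0.001, -0.07], [-0.001, -1.0, 0.01]]
force: [3.7, -0.1, -1.4]
opening: 0.3
```

play_rows --commands '[[[0, 0, -0.001], [0, 0, 0]], [[0, 0, -0.002], [0, 0, 0]], [[0, 0, -0.002], [0, 0, 0]]]'

```text
time_s: 11.22
position: [0.6234, 0.2537, 0.171]
tcp_rot: [[-0.07, 0.01, 0.998], [-0.998, 0.001, -0.07], [-0.001, -1.0, 0.01]]
force: [3.3, -0.1, -2.4]
opening: 0.297
```

play_rows --commands '[[[0.0005, 0, 0], [0, 0, 0]], [[0.0005, 0, -0.001], [0, 0, 0]], [[0.0005, 0, -0.002], [0, 0, 0]], [[0.0005, 0, -0.002], [0, 0, 0]]]'

```text
time_s: 11.72
position: [0.6236, 0.2537, 0.1687]
tcp_rot: [[-0.07, 0.009, 0.998], [-0.998, 0.0, -0.07], [-0.001, -1.0, 0.009]]
force: [3.6, -1.3, -2.7]
opening: 0.296
```

play_rows --commands '[[[0, 0, -0.001], [0, 0, 0]], [[0, 0, -0.002], [0, 0, 0]], [[0, 0, -0.002], [0, 0, 0]]]'

```text
time_s: 12.1
position: [0.6237, 0.2537, 0.1668]
tcp_rot: [[-0.07, 0.01, 0.998], [-0.998, 0.001, -0.07], [-0.001, -1.0, 0.01]]
force: [3.1, 0.0, -1.0]
opening: 0.294
```

Run:
```python
from h import *
import rig
np.set_printoptions(precision=4,suppress=True)
s=rig.read_state(); print(s["position"],s["force"],s["moment"],s["time_s"])
T=tankR(-3.9,0); 
c=rig.capture("scene"); P=cloud(c); hsv=cv2.cvtColor(c["frame"],cv2.COLOR_RGB2HSV)
L=(P-SEAT)@T; near=(abs(L[...,0])<.08)&(abs(L[...,1])<.08)
lid=near&(hsv[...,1]<60)&(abs(L[...,2]-.093)<.008)&(hsv[...,2]>90); Q=L[lid]; print("lid",*plane(Q)); print(np.percentile(Q,[2,98],axis=0))
cv2.imwrite("pics/s4.png",cv2.resize(c["frame"][180:400,340:580],None,fx=2.5,fy=2.5)[:,:,::-1])
```

```text
[0.6237 0.2537 0.1668] [ 3.103   0.0326 -1.0474] [-0.0033 -0.7807  0.0263] 12.1
lid [0.0117 0.0033 0.092 ] [-0.0049  0.0013  1.    ] 1638 0.0008324480731243215
[[-0.0392 -0.0415  0.0869]
 [ 0.0433  0.0434  0.0957]]
```

View pics/s4.png

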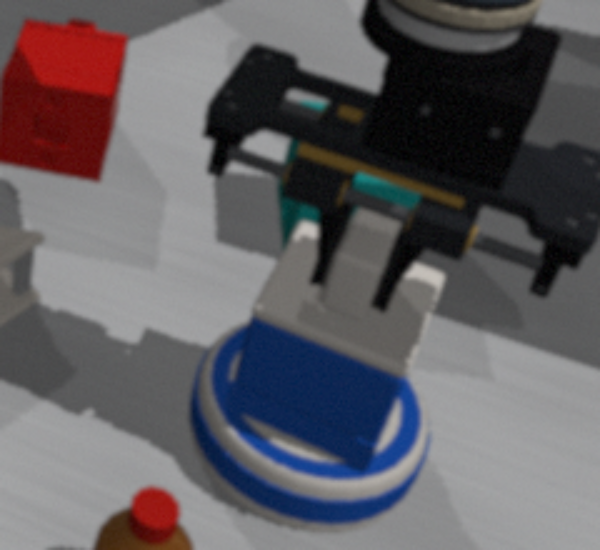

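The scene view shows the tank over its disc inside the blue ring, with its foot about 2 mm above home. I'll ease the side load and go down the last bit gently.

play_rows --commands '[[[0.0006, 0, 0], [0, -0.002, 0]], [[0.0006, 0, -0.001], [0, -0.002, 0]], [[0.0006, 0, -0.001], [0, -0.002, 0]]]'

```text
time_s: 12.52
position: [0.6238, 0.2537, 0.1656]
tcp_rot: [[-0.07, 0.011, 0.998], [-0.998, 0.0, -0.07], [-0.001, -1.0, 0.01]]
force: [2.0, 0.1, -1.8]
opening: 0.302
```

play_rows --commands '[[[0, 0, -0.0007], [0, 0, 0]], [[0, 0, -0.0014], [0, 0, 0]], [[0, 0, -0.0014], [0, 0, 0]]]'

```text
time_s: 12.9
position: [0.6241, 0.2537, 0.1647]
tcp_rot: [[-0.07, 0.011, 0.997], [-0.998, 0.0, -0.07], [-0.001, -1.0, 0.011]]
force: [0.7, 0.3, 0.2]
opening: 0.296
```

play_rows --commands '[[[0, 0, -0.0007], [0, 0, 0]], [[0, 0, -0.0012], [0, 0, 0]], [[0, 0, -0.0012], [0, 0, 0]]]'

```text
time_s: 13.28
position: [0.6245, 0.2537, 0.1644]
tcp_rot: [[-0.07, 0.012, 0.997], [-0.998, 0.001, -0.07], [-0.001, -1.0, 0.012]]
force: [1.0, -1.1, 3.8]
opening: 0.299
```

Run:
```python
from h import *
import rig
np.set_printoptions(precision=4,suppress=True)
s=rig.read_state(); print(s["position"],s["force"],s["moment"],s["time_s"])
T=tankR(-3.9,0); 
c=rig.capture("scene"); P=cloud(c); hsv=cv2.cvtColor(c["frame"],cv2.COLOR_RGB2HSV)
L=(P-SEAT)@T; near=(abs(L[...,0])<.08)&(abs(L[...,1])<.08)
lid=near&(hsv[...,1]<60)&(abs(L[...,2]-.091)<.006)&(hsv[...,2]>90); Q=L[lid]; print("lid",*plane(Q)); print(np.percentile(Q,[2,98],axis=0))
```

```text
[0.6245 0.2537 0.1644] [ 1.0251 -1.1116  3.7872] [-0.163   0.2056  0.0396] 13.275
lid [0.0123 0.0034 0.0895] [0.0019 0.0016 1.    ] 1634 0.0008155725045640432
[[-0.0384 -0.0415  0.0861]
 [ 0.0439  0.0435  0.0922]]
```

The lid stands 89.5 mm above the seat and is flat to about 0.1°. The foot bears on the disc with about 7 N, so the tank is home. I'll let go and back off straight up.

play_rows --commands '[[[0, 0, 0.0006], [0, 0, 0]], [[0, 0, 0.0006], [0, 0, 0]], [[0, 0, 0.0006], [0, 0, 0]], [[0, 0, 0.0006], [0, 0, 0]], [[0, 0, 0.0006], [0, 0, 0]], [[0, 0, 0.0006], [0, 0, 0]], [[0, 0, 0.0006], [0, 0, 0]], [[0, 0, 0.0006], [0, 0, 0]]]' --gripper 0.06

```text
time_s: 14.32
position: [0.6243, 0.2537, 0.164]
tcp_rot: [[-0.07, 0.012, 0.997], [-0.998, 0.001, -0.07], [-0.001, -1.0, 0.012]]
force: [0.0, -0.2, 0.5]
opening: 0.688
```

play_rows --commands '[[[0, 0, 0.008], [0, 0, 0]], [[0, 0, 0.02], [0, 0, 0]], [[0, 0, 0.035], [0, 0, 0]], [[0, 0, 0.055], [0, 0, 0]], [[-0.01, 0, 0.08], [0, 0, 0]], [[-0.04, 0, 0.1], [0, 0, 0]], [[-0.08, 0, 0.12], [0, 0, 0]], [[-0.12, 0, 0.12], [0, 0, 0]], [[-0.15, 0, 0.12], [0, 0, 0]], [[-0.15, 0, 0.12], [0, 0, 0]]]'

```text
time_s: 15.58
position: [0.4724, 0.2539, 0.2854]
tcp_rot: [[-0.069, 0.012, 0.998], [-0.998, 0.001, -0.069], [-0.002, -1.0, 0.012]]
force: [0.4, -0.0, 0.2]
opening: 0.687
```

Run:
```python
from h import *
import rig
np.set_printoptions(precision=4,suppress=True)
s=rig.read_state(); print(s["position"],s["force"],s["time_s"])
T=tankR(-3.9,0); cs={}
for n in("scene","top"):
    c=rig.capture(n); cs[n]=c["frame"]; P=cloud(c); hsv=cv2.cvtColor(c["frame"],cv2.COLOR_RGB2HSV)
    L=(P-SEAT)@T; near=(abs(L[...,0])<.08)&(abs(L[...,1])<.08)
    lid=near&(hsv[...,1]<60)&(abs(L[...,2]-.091)<.006)&(hsv[...,2]>90); Q=L[lid]; print(n,"lid",*plane(Q)); print(np.percentile(Q,[2,98],axis=0))
cv2.imwrite("pics/f.png",np.hstack([cv2.resize(cs[n],(400,300)) for n in cs])[:,:,::-1])
```

```text
[0.4724 0.2539 0.2854] [ 0.3694 -0.0414  0.2183] 15.575
scene lid [0.0073 0.003  0.0895] [0.0022 0.0015 1.    ] 2020 0.0008165191159398093
[[-0.0401 -0.0415  0.0863]
 [ 0.0439  0.0433  0.0913]]
top lid [-0.0026 -0.0019  0.0893] [0.0026 0.0025 1.    ] 1533 0.0015055593700929965
[[-0.0432 -0.0425  0.0856]
 [ 0.0414  0.0424  0.0935]]
```

View pics/f.png

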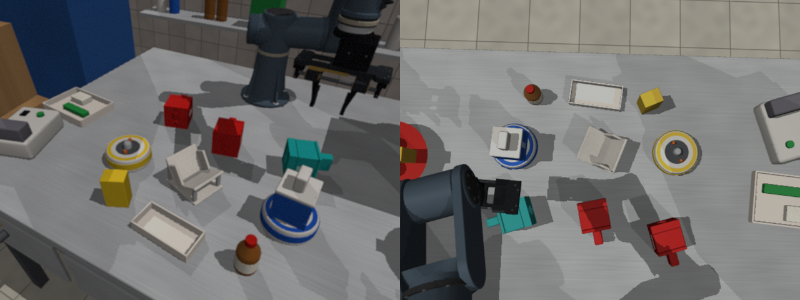

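The final view shows the tank upright on the blue base at (295,190) in the scene half. The gripper is clear, and the bottle, dish and carton haven't moved.

```bash
python3 -c "
from rig import *
print(hand_in())"
```

```text
the job is handed in; nothing more can be done
None
```

The blue tank is seated upright on the blue-banded base, the gripper has let go and moved clear, and the job is handed in at about 15.6 s of the 67 s allowed.

- **Grasp and move:** I gripped the tank by its carrying grip and drew it out of the cradle along its slope. I then turned it upright over the base and lowered it in small steps.
- **Pegs:** I lined the tank up with the peg line seen by the cameras, about −3.9° from the base's x axis. It went straight down over the boss and pegs, so no turning under pressure was needed. Contact forces I read stayed under about 4 N sideways, and about 7 N was pressing down at the end.
- **Final checks after release:** Both cameras put the lid 89.3–89.5 mm above the seat, against 90 mm nominal. It is level to about 0.2°. The bottle, carton and dish look untouched.
- **Disagreement:** the two cameras differed by 2–3 mm on where the tank's centre sits. That is about the calibration error, and the measured height shows the tank is fully down on the pegs.

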